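Swing the boom microscope over the specimen

TASK

Swing the heavy boom microscope round its post until the lens stands centred over the green circuit-board specimen, and leave it there at rest with the hand clear of it. The boom runs on almost frictionless bearings: move it gently, only by pushing with the shut fingers on the inner faces of its two orange sprung pads, never run it fast or into its end stops, and touch neither the optics and frame nor the specimen stage. Let it stand still over the specimen for six seconds before you take the hand out, and leave the other things on the bench alone.

Things in the scene. Friction and masses are not known exactly. Their poses are not given: they have to be found in the camera images.
- boom (a joint): Boom angle (rad) about the post. 0: boom along the stand's -x (roughly to the robot); plus: free end swings to +y (robot's left). End stops at +-0.9, failure past +-0.85. Moment of inertia nominally 0.31 kg m2 (hidden, 0.75 to 1.3 times), bearing damping 0.006 N m s/rad, next to no dry friction: it coasts for long. Starts at rest near -0.5. Faster than 0.7 rad/s is a failure; 0.3 is gentle.
- stage (a joint): Angle (rad) of the specimen arm about the same post, same zero and sign as the boom, 0.15 to 0.55. Clamped stiff, not to be touched. Boom angle = stage angle puts the lens exactly above the specimen's centre.
- stand: White fixed base plate 170 x 260 x 18 mm with a vertical steel post of 34 mm diameter. Origin at bench level, 200 mm from the post's axis on the robot's side: the axis is at x = 200 mm in this frame, z up; boom and specimen arm turn about it. With the stand's yaw psi, a boom point at radius r and boom angle a lies at x = post_x - r cos(psi - a), y = post_y - r sin(psi - a).
- microscope: All rigid parts that swing (do not touch): white bar, counterweight, black and silver barrel (axis 200 mm from the post, radius 33, top 331 mm above the bench; ring of radius 56 at 195 to 215 mm) and aluminium pad rail. Origin under the barrel's axis at bench level; -x runs along the boom to the pads, y is the swing direction; yaw = stand's yaw minus boom angle. Nominally 8 kg.
- lens (a point): Centre of the lens' lower face, 200 mm from the post's axis, 95 mm above the bench.
- specimen (a point): Centre of the green circuit board (50 x 50 mm, with a black chip) on its round black stage (52 mm radius), 200 mm from the post's axis, 55 mm above the bench.
- yoke_mid (a point): Middle of the open space between the orange pads, 335 mm from the post, 175 mm above the bench: place for the shut fingers, tips about 160 mm above the bench. Free above, below and towards the robot; towards the post the pads' aluminium rail (part of the microscope) at 266 to 284 mm from the post, 158 to 192 mm above the bench, 434 mm long.
- pad_left: Orange sprung pad block at the +y side: 90 mm along the boom (290 to 380 mm from the post), 88 mm in the swing direction, 50 high (147 to 197 mm above the bench). Origin: centre of its inner face, at rest 75 mm from the middle. Slides outward (own +y) up to 38 mm on a spring of 18 N/m, 0.18 N s/m, no preload, 80 g. Pushed outward it drives the boom to plus. Over 20 N is a slam.
- pad_right: The same pad block at the -y side, its inner face 150 mm from the other's; it slides outward along its own -y, and pushed so it drives the boom to minus. Same spring, travel and limit. The springs throw the boom back from a finger that just stands still.
- case: Grey open lens case 130 x 190 x 35 mm, loose bystander. Origin under its centre.
- ring_light: Black ring light, 84 mm across, 22 mm high, loose bystander. Origin under its centre.
- objective: Dark steel spare objective, 44 mm across, 55 mm high, standing, loose bystander. Origin under its centre.
- cleaner: Amber glass bottle of lens cleaner, 48 mm across, 110 mm high, loose bystander. Origin under its centre.
- gauge_block: Steel gauge block 70 x 35 x 20 mm, loose bystander. Origin under its centre.
- dish: White ceramic dish, 90 mm across, 18 mm high, loose bystander. Origin under its centre.

How it is judged:
On the way:
1. the lens stands still over the specimen for six seconds (horizontal distance between lens and specimen below 0.02 m and velocity of joint boom between -0.03 and 0.03 rad/s), for 6 s.
At the end, for the whole second after the job is handed in: The lens' axis is within 20 mm of the specimen's centre (about 0.1 rad of boom angle) and the boom turns slower than 0.03 rad/s, after it has stood so for 6 s; the hand is clear of everything (all of step 1); the robot touches nothing.
It fails at once if the boom is swung too fast (over 0.7 rad/s) (velocity of joint boom above 0.7 rad/s or velocity of joint boom below -0.7 rad/s).
It fails at once if the boom runs into an end stop (past 0.85 rad) (value of joint boom above 0.85 rad or value of joint boom below -0.85 rad).
It fails at once if a pad is slammed (over 20 N) (contact force between any of the arm, the fingers and pad_left above 20 N or contact force between any of the arm, the fingers and pad_right above 20 N).
It fails at once if the microscope's optics or frame are touched (over 2 N) (contact force between any of the arm, the fingers and microscope above 2 N).
It fails at once if the specimen stage is moved (10 mm) or a bystander is disturbed (30 mm) (distance of specimen from where it was at the start of the episode above 0.01 m or distance of any of case, ring_light, objective, cleaner, gauge_block, dish from where it was at the start of the episode above 0.03 m).
It also fails if it takes over 54 s, if anything falls off the work surface, if the arm or the gripper's body presses on something with over 40 N, if the wrist force passes 120 N, or if a joint passes its speed limit or range.

ROBOT

A 6-joint arm with a two-finger parallel gripper is mounted at the origin on the work surface. World frame = base frame: x ahead of the robot, y to its left, z up, the work surface at z = 0. Lengths are in m, angles in rad, forces in N, time in s.
With the tool pointing down it reaches from about 0.35 to 0.975 m from the base axis. Payload 7.1 kg.
Tool frame: the origin (TCP) lies at the very end of the fingers, on their centre line; the grasp point (between the pads) lies 19 mm behind it (r.grasp_offset is the distance from the TCP to the grasp point, in m); x points along the fingers, y is the direction in which the jaws open and shut, and the axes are right-handed (so a half turn about x gives the same grasp; the last joint's range is limited). The gripper opens to 88 mm and grips with 3 to 60 N. Pads are 20 mm wide; open, the fingers measure 115 mm over their backs; the gripper's body (75 mm by 178 mm) begins 61 mm behind the grasp point.
Start: joints at [1.145, 0.423, 1.63, -0, 1.089, -0.019], TCP at [0.247, 0.574, 0.223] pointing down, gripper open.
Joint ranges: [-3, 3], [-0.9, 2.11], [0.09, 2.58], [-1.31, 4.45], [0.11, 2.69], [-2.54, 2.54]. Speed limits (rad/s): [2.39, 2.39, 3.01, 3.14, 3.14, 3.14].

INTERFACE

Orientations are given as a 3x3 rotation matrix whose columns are the frame's x, y, z axes.
In Python, from rig import r, eyes, job gives the robot as it stands. The module is installed in compiled form; this text tells all that it offers.
- The arm moves only by the shell command python3 -m creep 'ROWS' [OPENING] [FORCE]. ROWS is JSON, a list of rows, each an object of numbers: "x", "y", "z": the shift along the tool's x, y, z in units of 25 mm (1.0 is 25 mm); "spin": the turn about the tool's x in units of 5 degrees (1.0 is 5 degrees). A call has 1 to 10 rows; each row shifts and turns the commanded pose from where the row before left it, along the tool's axes as they then stand; what a row does not reach is not made up. A row lasts 1/12 s, in which the tool goes at most 41.7 mm and 7.16 degrees, less where a joint would pass 70% of its speed; a pose out of reach is approached as far as the arm can. A call is refused whole if a number of a shift passes 1 or a number of a turn 1, either way. A call with a gripper value outside its range is refused whole. OPENING is the closure, from -1 (fully open) to 1 (shut), set as the call begins (- or left out, the last holds). The fingers move at their own pace and stop on an object; FORCE is the grip in N (left out, the last holds). Time passes only in rows, so rows that do not move let the fingers close. It gives the time, the measured TCP pose, the force and the opening at its end, in the units of the state.
- r.read_state(): the state, without advancing time (a new reading comes with each control period).
- eyes.capture(name): name is "scene" or "side" or "wrist"; returns (picture, depth): 400x640x3 uint8, blue, green, red; 400x640 float32, m along the optical axis (not along the pixel's ray), 0 where there is no reading.
- eyes.camera_params(name): a dict with "K" (3x3 intrinsics, pixels), "xyz" and "rotation" of the camera in the world; the wrist camera has in their place "T_tool_cam" (4x4, takes a point from camera to tool coordinates, whose origin is the TCP and whose axes are the tool frame's). Camera axes: x right, y up, looking along -z (the intrinsics and any distortion apply to the point x, -y, -z); pixel columns grow to the right and rows downward; lengths in m; the calibration is good to about 2 mm. A picture is of the moment at which its call begins: read the wrist's pose just before it. camera_params takes no time and is no camera call.
- job.job_done(): hands the job in, once; it reports no verdict.
The state is a dict: "clock": time; "joint_pos": joint angles; "joint_vel": joint speeds; "tau": joint torques, N m; "position": TCP position; "ee_rot": TCP orientation; "ft_force": force on the tool from outside, world axes, zero at the start; "moment": the same for the moment, N m; "width": finger opening in m.
Only numpy, scipy, OpenCV 4.12 (cv2) and the standard library are available. Lean on these libraries where they do the work, as an engineer would, in place of code of your own. Each camera call takes 0.05 s, during which the arm holds its last target. There are 200 camera calls.

## Working session

There is one attempt and no reset: what is moved stays moved. The work goes in short steps, Python scripts to look and compute and a shell command to move; the robot and the scene stay as the last step left them, time stands still between calls to the robot, and variables do not carry over. Pictures are saved under pics/ and viewed, about 8 in all and at most 12, crops included, and the job is handed in when it is done.

```bash
mkdir -p pics; cat > h.py <<'E'
import numpy as np, cv2
from rig import r, eyes, job
def cam(n):
    p=eyes.camera_params(n); 
    if 'xyz' in p: return np.array(p['K']),np.array(p['rotation']),np.array(p['xyz'])
    s=r.read_state();T=np.array(p['T_tool_cam']);R=np.array(s['ee_rot'])
    return np.array(p['K']),R@T[:3,:3],np.array(s['position'])+R@T[:3,3]
def grab(n):
    c=cam(n); im,d=eyes.capture(n); return im,d,c
def cloud(d,c):
    K,R,t=c; v,u=np.mgrid[:d.shape[0],:d.shape[1]]
    P=np.stack([(u-K[0,2])/K[0,0]*d,-(v-K[1,2])/K[1,1]*d,-d],-1)
    return P@R.T+t
E
python3 - <<'E'
from h import *
s=r.read_state();print(s)
for n in('scene','side'):
    p=eyes.camera_params(n);print({k:np.round(v,3).tolist() if k!='dist' else v for k,v in p.items()})
    im,d,c=grab(n);cv2.imwrite(f'pics/{n}0.png',im);np.savez(f'{n}0.npz',im=im,d=d)
print(eyes.camera_params('wrist'))
E
```

```text
{'clock': 0.0, 'joint_pos': array([ 1.14500834e+00,  4.23830211e-01,  1.63068024e+00,  1.01594957e-06,
        1.08861851e+00, -1.89701812e-02]), 'joint_vel': array([-0.00058561,  0.00062461, -0.00273836,  0.00034289, -0.00177796,
       -0.00018915]), 'tau': array([-2.91651158e-03, -5.44642532e+01, -2.73645955e+01,  6.43275375e-02,
        2.30089843e-02, -1.26802602e-04]), 'position': array([0.24703383, 0.57349935, 0.22191218]), 'ee_rot': array([[-6.35371848e-04,  3.95688800e-01,  9.18384435e-01],
       [-1.39875963e-03,  9.18383370e-01, -3.95689309e-01],
       [-9.99998820e-01, -1.53600892e-03, -3.00414186e-05]]), 'ft_force': array([-0.59501955,  0.38644811,  0.2719173 ]), 'moment': array([-0.02781116, -0.02106574,  0.01630809]), 'width': 0.087684938938288}
{'K': [[360.965, 0.0, 317.744], [0.0, 360.965, 200.475], [0.0, 0.0, 1.0]], 'xyz': [1.102, -0.611, 1.107], 'rotation': [[0.76, -0.495, 0.422], [0.65, 0.587, -0.482], [-0.009, 0.64, 0.768]]}
{'K': [[362.132, 0.0, 319.741], [0.0, 362.132, 195.952], [0.0, 0.0, 1.0]], 'xyz': [0.665, 0.747, 1.035], 'rotation': [[-0.984, -0.137, 0.114], [0.178, -0.764, 0.62], [0.002, 0.631, 0.776]]}
{'K': array([[287.87484263,   0.        , 327.47363376],
       [  0.        , 287.87484263, 196.91986058],
       [  0.        ,   0.        ,   1.        ]]), 'T_tool_cam': array([[-5.57544457e-04,  2.82082041e-01, -9.59390125e-01,
        -1.63819263e-01],
       [ 9.99999698e-01,  6.76014986e-04, -3.82381049e-04,
         5.72693226e-04],
       [ 5.40699275e-04, -9.59390048e-01, -2.82082333e-01,
        -7.78263832e-02],
       [ 0.00000000e+00,  0.00000000e+00,  0.00000000e+00,
         1.00000000e+00]])}
```

View pics/scene0.png

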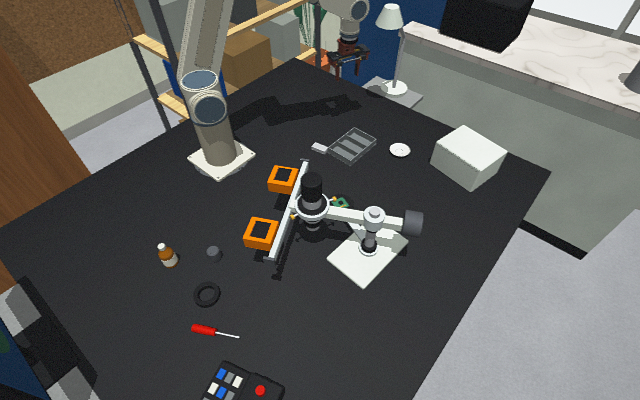

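View pics/side0.png

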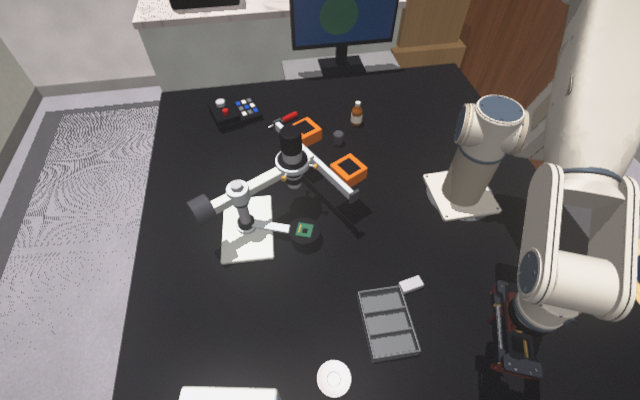

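The scene view has the orange pads at (283,179) and (261,232), the barrel at (312,190), the post near (372,230) and the green board at (340,203). The side view has the pads at (304,130) and (349,168), the post at (240,195) and the board at (304,231).

```bash
cat > m.py <<'E'
from h import *
def orange(im):
    h=cv2.cvtColor(im,cv2.COLOR_BGR2HSV); return cv2.inRange(h,(5,180,110),(18,255,255))
def pads(im,d,c,v=True):
    P=cloud(d,c); m=(orange(im)>0)&(d>0)&(abs(P[...,2]-.197)<.012)
    n,l,st,_=cv2.connectedComponentsWithStats(cv2.morphologyEx(m.astype('u1'),cv2.MORPH_CLOSE,np.ones((3,3))))
    out=[]
    for i in range(1,n):
        k=m&(l==i)
        if k.sum()<100: continue
        q=P[k]; R=cv2.minAreaRect((q[:,:2]*1000).astype(np.float32))
        if v: print('pad',k.sum(),np.round(R[0],1),np.round(R[1],1),round(R[2],1),'z',np.round(np.median(q[:,2]),4))
        out.append(np.array(R[0])/1000)
    return out
E
python3 - <<'E'
from m import *
for n in('scene','side'):
    z=np.load(n+'0.npz');im,d=z['im'],z['d'];c=cam(n);P=cloud(d,c)
    print(n);o=pads(im,d,c)
    if len(o)==2:
        a,b=sorted(o,key=lambda p:p[1]); t=(b-a);L=np.linalg.norm(t);t/=L;f=np.array([t[1],-t[0]]);m=(a+b)/2
        print('sep',L,'mid',m,'post',m+.335*f,'lens',m+.135*f,'boomyaw',np.arctan2(f[1],f[0]))
    h=cv2.cvtColor(im,cv2.COLOR_BGR2HSV)
    g=(cv2.inRange(h,(40,60,30),(90,255,255))>0)&(abs(P[...,2]-.055)<.012)
    q=P[g];print('green',g.sum(),np.median(q,0),cv2.minAreaRect((q[:,:2]*1000).astype('f4')))
    w=(h[...,1]<60)&(h[...,2]>120)&(abs(P[...,2]-.018)<.006)&(P[...,0]>.4)
    nn,l,st,ce=cv2.connectedComponentsWithStats(w.astype('u1'))
    for i in range(1,nn):
        if st[i,4]>400:
            q=P[l==i];print('white',st[i],cv2.minAreaRect((q[:,:2]*1000).astype('f4')))
    # bar/post line & everything above bench: heights
    for nm,zz in (('barreltop',.331),):
        k=(abs(P[...,2]-zz)<.006)&(P[...,0]>.4)&(P[...,0]<1.1);q=P[k];print(nm,k.sum(),q.mean(0) if k.sum() else '', cv2.minEnclosingCircle((q[:,:2]*1000).astype('f4')) if k.sum() else '')
E
```

```text
scene
pad 327 [430.2 -29.7] [88.8 91.6] 28.1 z 0.195
pad 469 [ 540.1 -241.8] [89.6 90.1] 28.2 z 0.1949
sep 0.23888149551699187 mid [ 0.48518181 -0.13579043] post [0.78264641 0.01828686] lens [ 0.6050556  -0.07369959] boomyaw 0.4779188484963363
green 135 [0.58931315 0.10174322 0.05318626] ((153.73471069335938, 378.036865234375), (878.974609375, 2429.320068359375), 24.118324279785156)
white [ 327  228   81   60 2197] ((782.6199340820312, 17.4774169921875), (259.91021728515625, 168.38121032714844), 87.04794311523438)
barreltop 557 [0.66382919 0.7215712  0.32993207] ((838.965576171875, 875.7353515625), 1010.2806396484375)
side
pad 193 [ 536.5 -240.8] [81.2 92.1] 22.2 z 0.1973
pad 372 [430.6 -28.7] [91.4 86.4] 27.8 z 0.197
sep 0.23707556313534728 mid [ 0.48354977 -0.13476902] post [0.78332255 0.01476787] lens [ 0.60435373 -0.07450789] boomyaw 0.4627144737311453
green 185 [0.5935962  0.09256563 0.05552779] ((595.9312744140625, 91.49064636230469), (53.23324203491211, 51.3798942565918), 67.94949340820312)
white [247 195  25  27 523] ((736.1170043945312, -51.13055419921875), (117.43928527832031, 84.42945861816406), 84.75755310058594)
white [ 221  205   53   58 1878] ((783.6614990234375, 36.21598815917969), (227.52426147460938, 168.49813842773438), 87.21084594726562)
white [317 359  34  38 532] ((587.6235961914062, 531.5036010742188), (87.27725219726562, 85.3580551147461), 80.03549194335938)
barreltop 344 [ 0.57429942 -0.23800005  0.33092406] ((529.853271484375, -475.83929443359375), 441.8574523925781)
```

```bash
cat >> m.py <<'E'
POST=np.array([.7826,.0178])
def barrel(n,v=False):
    im,d,c=grab(n);P=cloud(d,c)
    k=(abs(P[...,2]-.331)<.008)&(abs(np.hypot(P[...,0]-POST[0],P[...,1]-POST[1])-.2)<.05)&(d>0)&(P[...,0]<POST[0])&(im.max(-1)<110)
    q=P[k][:,:2]
    if len(q)<20: return None
    (x,y),rad=cv2.minEnclosingCircle((q*1000).astype('f4'));m=q.mean(0)
    yaw=lambda p:float(np.arctan2(POST[1]-p[1],POST[0]-p[0]))
    return len(q),np.round([x,y,rad],1),np.round(m*1000,1),round(yaw(m),4),round(yaw((x/1000,y/1000)),4)
def look():
    for n in('scene','side'):
        t=r.read_state()['clock'];print(n,round(float(t),3),barrel(n))
    s=r.read_state();p=np.array(s['position']);R=np.array(s['ee_rot'])
    rel=p[:2]-POST
    print('tcp',p.round(4),'toolyaw',round(float(np.arctan2(R[1,2],R[0,2])),4),'r',round(float(np.hypot(*rel)),4),'fingeryaw',round(float(np.arctan2(-rel[1],-rel[0])),4),'F',np.round(s['ft_force'],2),'w',round(float(s['width']),4),'j6',round(float(s['joint_pos'][5]),2))
E
python3 -m creep '[{"x":-1},{"x":-1},{"x":-1},{"x":-1},{"x":-1},{"x":-1}]' 1
python3 -c "from m import *;look()"
```

```text
scene 0.1 (283, array([605. , -74.9,  32.7]), array([607.2, -76.1]), 0.4914, 0.4809)
side 0.15 (280, array([605.7, -72.9,  33. ]), array([605.2, -68.2]), 0.4512, 0.4738)
tcp [0.2471 0.5737 0.2222] toolyaw -0.4068 r 0.7719 fingeryaw -0.8041 F [ 0.14 -0.75  0.43] w 0.0877 j6 -0.02validation failed for argument at $[0]...
```

```bash
python3 -m creep '[{"y":-0.97,"z":0.87},{"y":-0.97,"z":0.87},{"y":-0.97,"z":0.87},{"y":-0.97,"z":0.87},{"y":-0.97,"z":0.87},{"y":-0.97,"z":0.87},{"y":-0.97,"z":0.87},{"y":-0.97,"z":0.87},{"y":-0.97,"z":0.87},{"y":-0.97,"z":0.87}]'
python3 -m creep '[{"y":-0.97,"z":0.87},{"y":-0.97,"z":0.87},{"y":-0.97,"z":0.87},{"y":-0.97,"z":0.87},{"y":-0.97,"z":0.87},{"y":-0.97,"z":0.87},{"y":-0.97,"z":0.87},{"y":-0.97,"z":0.87},{"y":-0.97,"z":0.87},{"y":-0.97,"z":0.87}]'
python3 -m creep '[{"spin":-1},{"spin":-1},{"spin":-1},{"spin":-1},{"spin":-1},{"spin":-1},{"spin":-1},{"spin":-1},{"spin":-1},{"spin":-1}]'
python3 -c "from m import *;look()"
```

```text
scene 0.2 (286, array([606.1, -74.5,  33. ]), array([607.5, -76.3]), 0.4929, 0.4817)
side 0.25 (282, array([604.5, -73.6,  34.1]), array([605.3, -68. ]), 0.4505, 0.4743)
tcp [0.2472 0.5738 0.2224] toolyaw -0.4068 r 0.7719 fingeryaw -0.8043 F [-0.12 -0.34 -0.14] w 0.0874 j6 -0.02validation failed for argument at $[0]...
validation failed for argument at $[0]...
validation failed for argument at $[0]...
```

The rows were refused, probably because each one needs all four keys. Trying that with the same rise.

```bash
python3 -m creep '[{"x":-1,"y":0,"z":0,"spin":0},{"x":-1,"y":0,"z":0,"spin":0},{"x":-1,"y":0,"z":0,"spin":0},{"x":-1,"y":0,"z":0,"spin":0},{"x":-1,"y":0,"z":0,"spin":0},{"x":-1,"y":0,"z":0,"spin":0}]' 1
```

```text
clock: 0.8
position: [0.2471, 0.5738, 0.3739]
ee_rot: [[-0.0, 0.396, 0.918], [-0.0, 0.918, -0.396], [-1.0, -0.0, -0.0]]
ft_force: [0.1, 0.3, 0.6]
width: 0.0513
```

```bash
python3 -m creep '[{"x":0,"y":-0.97,"z":0.87,"spin":0},{"x":0,"y":-0.97,"z":0.87,"spin":0},{"x":0,"y":-0.97,"z":0.87,"spin":0},{"x":0,"y":-0.97,"z":0.87,"spin":0},{"x":0,"y":-0.97,"z":0.87,"spin":0},{"x":0,"y":-0.97,"z":0.87,"spin":0},{"x":0,"y":-0.97,"z":0.87,"spin":0},{"x":0,"y":-0.97,"z":0.87,"spin":0},{"x":0,"y":-0.97,"z":0.87,"spin":0},{"x":0,"y":-0.97,"z":0.87,"spin":0}]'
python3 -m creep '[{"x":0,"y":-0.97,"z":0.87,"spin":0},{"x":0,"y":-0.97,"z":0.87,"spin":0},{"x":0,"y":-0.97,"z":0.87,"spin":0},{"x":0,"y":-0.97,"z":0.87,"spin":0},{"x":0,"y":-0.97,"z":0.87,"spin":0},{"x":0,"y":-0.97,"z":0.87,"spin":0},{"x":0,"y":-0.97,"z":0.87,"spin":0},{"x":0,"y":-0.97,"z":0.87,"spin":0},{"x":0,"y":-0.97,"z":0.87,"spin":0},{"x":0,"y":-0.97,"z":0.87,"spin":0}]'
python3 -m creep '[{"x":0,"y":0,"z":0,"spin":-1},{"x":0,"y":0,"z":0,"spin":-1},{"x":0,"y":0,"z":0,"spin":-1},{"x":0,"y":0,"z":0,"spin":-1},{"x":0,"y":0,"z":0,"spin":-1},{"x":0,"y":0,"z":0,"spin":-1},{"x":0,"y":0,"z":0,"spin":-1},{"x":0,"y":0,"z":0,"spin":-1},{"x":0,"y":0,"z":0,"spin":-1},{"x":0,"y":0,"z":0,"spin":-1}]'
python3 -c "from m import *;look()"
```

```text
clock: 1.63
position: [0.3511, 0.2637, 0.3728]
ee_rot: [[0.0, 0.395, 0.919], [0.0, 0.919, -0.395], [-1.0, 0.0, 0.0]]
ft_force: [0.6, 0.2, -0.6]
width: 0.0004
clock: 2.47
position: [0.455, -0.0452, 0.3729]
ee_rot: [[0.001, 0.396, 0.918], [0.0, 0.918, -0.396], [-1.0, 0.0, 0.0]]
ft_force: [0.3, 0.6, -0.2]
width: 0.0004
clock: 3.3
position: [0.4547, -0.0435, 0.3727]
ee_rot: [[0.0, -0.453, 0.891], [-0.0, 0.891, 0.453], [-1.0, -0.0, 0.0]]
ft_force: [-0.0, -0.3, 0.8]
width: 0.0003
scene 3.3 (285, array([604.8, -74.2,  33.6]), array([607.7, -76.3]), 0.4933, 0.4774)
side 3.35 (277, array([605.2, -73.2,  33.5]), array([605.2, -68. ]), 0.4504, 0.4743)
tcp [ 0.4547 -0.0435  0.3727] toolyaw 0.4667 r 0.3335 fingeryaw 0.185 F [-0.57 -0.55  0.17] w 0.0009 j6 -2.16
```

```bash
python3 -m creep '[{"x":0,"y":-0.75,"z":-0.15,"spin":0},{"x":0,"y":-0.75,"z":-0.15,"spin":0},{"x":0,"y":-0.75,"z":-0.15,"spin":0},{"x":0,"y":-0.75,"z":-0.15,"spin":0},{"x":0,"y":0,"z":0,"spin":0}]'
python3 - <<'E'
from m import *
look();im,d,c=grab('wrist');cv2.imwrite('pics/w1.png',im)
E
```

```text
clock: 3.82
position: [0.4758, -0.1195, 0.3726]
ee_rot: [[0.0, -0.445, 0.896], [-0.001, 0.896, 0.445], [-1.0, -0.001, -0.0]]
ft_force: [0.2, 0.5, -1.1]
width: 0.0005
scene 3.817 (283, array([604.7, -74.6,  32.9]), array([607.4, -76. ]), 0.4915, 0.4792)
side 3.867 (281, array([604.9, -72.7,  32.9]), array([605.3, -68. ]), 0.4507, 0.4713)
tcp [ 0.475  -0.1174  0.3725] toolyaw 0.4625 r 0.336 fingeryaw 0.4141 F [-0.41  0.44 -0.2 ] w 0.0007 j6 -2.3
```

View pics/w1.png

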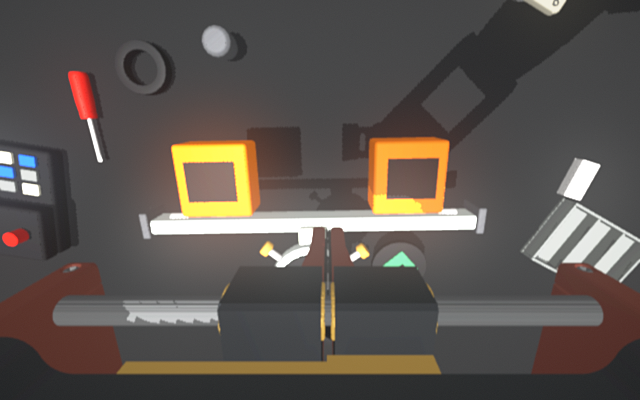

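The wrist view has the pads' inner edges at columns 258 and 369 and rows 140–215. The drop point lands near (327,174), between the pads and clear of the rail, so I'll go down.

```bash
python3 -m creep '[{"x":0.85,"y":0,"z":0,"spin":0},{"x":0.85,"y":0,"z":0,"spin":0},{"x":0.85,"y":0,"z":0,"spin":0},{"x":0.85,"y":0,"z":0,"spin":0},{"x":0.85,"y":0,"z":0,"spin":0},{"x":0.85,"y":0,"z":0,"spin":0},{"x":0.85,"y":0,"z":0,"spin":0},{"x":0.85,"y":0,"z":0,"spin":0},{"x":0.85,"y":0,"z":0,"spin":0},{"x":0.85,"y":0,"z":0,"spin":0}]'
python3 -c "
from m import *
look();im,d,c=grab('wrist');cv2.imwrite('pics/w2.png',im)
for n in('scene','side'):
    im,d,c=grab(n);print(n);pads(im,d,c)"
```

```text
clock: 4.8
position: [0.475, -0.1162, 0.1595]
ee_rot: [[0.0, -0.449, 0.893], [0.0, 0.893, 0.449], [-1.0, -0.0, 0.0]]
ft_force: [0.0, -0.1, 0.1]
width: 0.0002
scene 4.8 (278, array([605.2, -73.2,  33.1]), array([606.9, -75.7]), 0.4888, 0.4738)
side 4.85 (279, array([605. , -72.2,  33.5]), array([604.9, -68.1]), 0.4503, 0.4691)
tcp [ 0.4728 -0.1158  0.1577] toolyaw 0.4659 r 0.3373 fingeryaw 0.4071 F [-0.32  0.27  0.37] w 0.0004 j6 -2.3
scene
pad 147 [456.4 -17.5] [31.5 90.1] 29.1 z 0.1946
pad 469 [ 539.8 -241. ] [90.  90.7] 28.5 z 0.1948
side
pad 115 [436.1 -35.5] [85.9 63. ] 29.4 z 0.1971
```

```bash
python3 -m creep '[{"x":0,"y":0.213,"z":0,"spin":0.18},{"x":0,"y":0.213,"z":0,"spin":0.18},{"x":0,"y":0.213,"z":0,"spin":0.18},{"x":0,"y":0.213,"z":0,"spin":0.18},{"x":0,"y":0.213,"z":0,"spin":0.18},{"x":0,"y":0.213,"z":0,"spin":0.18},{"x":0,"y":0,"z":0,"spin":0}]'
python3 -c "from m import *;look()"
```

```text
clock: 5.63
position: [0.4614, -0.0873, 0.1602]
ee_rot: [[-0.0, -0.363, 0.932], [0.0, 0.932, 0.363], [-1.0, 0.0, -0.0]]
ft_force: [-0.7, -0.6, -0.6]
width: 0.0004
scene 5.633 (287, array([605.9, -73.7,  33.4]), array([607.7, -76.2]), 0.4932, 0.4775)
side 5.683 (276, array([603.7, -73.1,  33.6]), array([605.2, -68.1]), 0.4509, 0.47)
tcp [ 0.462  -0.088   0.1603] toolyaw 0.3723 r 0.3376 fingeryaw 0.3186 F [-0.14  0.02 -0.2 ] w 0.0002 j6 -2.16
```

```bash
python3 -m creep '[{"x":0,"y":0.067,"z":0,"spin":0.057},{"x":0,"y":0.067,"z":0,"spin":0.057},{"x":0,"y":0.067,"z":0,"spin":0.057},{"x":0,"y":0.067,"z":0,"spin":0.057},{"x":0,"y":0.067,"z":0,"spin":0.057},{"x":0,"y":0.067,"z":0,"spin":0.057},{"x":0,"y":0.067,"z":0,"spin":0.057},{"x":0,"y":0.067,"z":0,"spin":0.057},{"x":0,"y":0.067,"z":0,"spin":0.057},{"x":0,"y":0.067,"z":0,"spin":0.057}]'
python3 -m creep '[{"x":0,"y":0.067,"z":0,"spin":0.057},{"x":0,"y":0.067,"z":0,"spin":0.057},{"x":0,"y":0.067,"z":0,"spin":0.057},{"x":0,"y":0.067,"z":0,"spin":0.057},{"x":0,"y":0.067,"z":0,"spin":0.057},{"x":0,"y":0.067,"z":0,"spin":0.057},{"x":0,"y":0.067,"z":0,"spin":0.057},{"x":0,"y":0.067,"z":0,"spin":0.057},{"x":0,"y":0.067,"z":0,"spin":0.057},{"x":0,"y":0.067,"z":0,"spin":0.057}]'
python3 -c "from m import *;look()"
```

```text
clock: 6.57
position: [0.4561, -0.0723, 0.1602]
ee_rot: [[0.0, -0.316, 0.949], [-0.0, 0.949, 0.316], [-1.0, -0.0, -0.0]]
ft_force: [-0.3, -0.5, -0.6]
width: 0.0002
clock: 7.4
position: [0.4512, -0.0563, 0.1602]
ee_rot: [[-0.0, -0.268, 0.963], [0.0, 0.963, 0.268], [-1.0, 0.0, -0.0]]
ft_force: [0.2, 0.5, 0.2]
width: 0.0009
scene 7.4 (279, array([599.9, -63.2,  33.6]), array([602.1, -64.9]), 0.4297, 0.4172)
side 7.45 (280, array([599.9, -60.4,  32.6]), array([599.8, -55.6]), 0.3816, 0.4046)
tcp [ 0.4512 -0.0562  0.1602] toolyaw 0.2721 r 0.3396 fingeryaw 0.2198 F [-0.36 -0.25  0.36] w 0.0005 j6 -1.99
```

```bash
python3 -m creep '[{"x":0,"y":0.067,"z":0,"spin":0.11},{"x":0,"y":0.067,"z":0,"spin":0.11},{"x":0,"y":0.067,"z":0,"spin":0.11},{"x":0,"y":0.067,"z":0,"spin":0.11},{"x":0,"y":0.067,"z":0,"spin":0.11},{"x":0,"y":0.067,"z":0,"spin":0.11}]'
python3 -c "from m import *;look()"
python3 -m creep '[{"x":0,"y":0.067,"z":0.01,"spin":0.11},{"x":0,"y":0.067,"z":0.01,"spin":0.11},{"x":0,"y":0.067,"z":0.01,"spin":0.11},{"x":0,"y":0.067,"z":0.01,"spin":0.11},{"x":0,"y":0.067,"z":0.01,"spin":0.11},{"x":0,"y":0.067,"z":0.01,"spin":0.057},{"x":0,"y":0.067,"z":0.01,"spin":0.057},{"x":0,"y":0.067,"z":0.01,"spin":0.057},{"x":0,"y":0.067,"z":0.01,"spin":0.057},{"x":0,"y":0.067,"z":0.01,"spin":0.057}]'
python3 -c "from m import *;look()"
```

```text
clock: 8.0
position: [0.4487, -0.0466, 0.1602]
ee_rot: [[-0.0, -0.212, 0.977], [-0.0, 0.977, 0.212], [-1.0, -0.0, -0.0]]
ft_force: [-0.4, 0.5, -0.1]
width: 0.0003
scene 8.0 (276, array([594.7, -51.7,  32.6]), array([596.8, -53.8]), 0.368, 0.3543)
side 8.05 (278, array([594.5, -48.9,  32.8]), array([595.3, -43.9]), 0.3185, 0.3406)
tcp [ 0.4487 -0.0465  0.1602] toolyaw 0.2143 r 0.34 fingeryaw 0.1902 F [-0.38  0.13 -0.15] w 0.0004 j6 -1.91
clock: 8.93
position: [0.4483, -0.0296, 0.1602]
ee_rot: [[0.0, -0.141, 0.99], [-0.0, 0.99, 0.141], [-1.0, -0.0, 0.0]]
ft_force: [-0.4, -0.8, 1.2]
width: 0.0004
scene 8.933 (266, array([589.3, -33.6,  33.2]), array([591.7, -35.5]), 0.2722, 0.26)
side 8.983 (300, array([589.2, -31.7,  33.4]), array([589.8, -27. ]), 0.2283, 0.2505)
tcp [ 0.4483 -0.0296  0.1602] toolyaw 0.1417 r 0.3376 fingeryaw 0.1408 F [-0.08 -0.25  0.02] w 0.0008 j6 -1.8
```

```bash
for k in 1 2; do python3 -m creep '[{"x":0,"y":0.055,"z":0,"spin":0.047},{"x":0,"y":0.055,"z":0,"spin":0.047},{"x":0,"y":0.055,"z":0,"spin":0.047},{"x":0,"y":0.055,"z":0,"spin":0.047},{"x":0,"y":0.055,"z":0,"spin":0.047},{"x":0,"y":0.055,"z":0,"spin":0.047},{"x":0,"y":0.055,"z":0,"spin":0.047},{"x":0,"y":0.055,"z":0,"spin":0.047},{"x":0,"y":0.055,"z":0,"spin":0.047},{"x":0,"y":0.055,"z":0,"spin":0.047}]' >/dev/null; done
python3 -c "from m import *;look()"
```

```text
scene 10.7 (256, array([ 5.834e+02, -1.000e-01,  3.270e+01]), array([585.3,  -2.3]), 0.1015, 0.0898)
side 10.75 (320, array([582.7,   2.5,  33.2]), array([583.6,   6.4]), 0.0574, 0.0762)
tcp [ 0.4455 -0.0023  0.1602] toolyaw 0.0596 r 0.3377 fingeryaw 0.0596 F [-0.   -0.83  0.32] w -0.0 j6 -1.66
```

```bash
for k in 1 2 3; do python3 -m creep '[{"x":0,"y":0.052,"z":0,"spin":0.044},{"x":0,"y":0.052,"z":0,"spin":0.044},{"x":0,"y":0.052,"z":0,"spin":0.044},{"x":0,"y":0.052,"z":0,"spin":0.044},{"x":0,"y":0.052,"z":0,"spin":0.044},{"x":0,"y":0.052,"z":0,"spin":0.044},{"x":0,"y":0.052,"z":0,"spin":0.044},{"x":0,"y":0.052,"z":0,"spin":0.044},{"x":0,"y":0.052,"z":0,"spin":0.044},{"x":0,"y":0.052,"z":0,"spin":0.044}]' >/dev/null; done
python3 -c "from m import *;look()"
```

```text
scene 13.3 (246, array([584.7,  49. ,  33.5]), array([586.5,  45.4]), -0.1398, -0.1562)
side 13.35 (353, array([585.6,  50.4,  34. ]), array([585.2,  53.7]), -0.18, -0.1639)
tcp [0.4454 0.0367 0.1602] toolyaw -0.0555 r 0.3378 fingeryaw -0.056 F [ 0.25  0.91 -0.26] w 0.0005 j6 -1.46
```

```bash
for k in 1 2 3 4; do python3 -m creep '[{"x":0,"y":0.049,"z":0,"spin":0.042},{"x":0,"y":0.049,"z":0,"spin":0.042},{"x":0,"y":0.049,"z":0,"spin":0.042},{"x":0,"y":0.049,"z":0,"spin":0.042},{"x":0,"y":0.049,"z":0,"spin":0.042},{"x":0,"y":0.049,"z":0,"spin":0.042},{"x":0,"y":0.049,"z":0,"spin":0.042},{"x":0,"y":0.049,"z":0,"spin":0.042},{"x":0,"y":0.049,"z":0,"spin":0.042},{"x":0,"y":0.049,"z":0,"spin":0.042}]' |head -1; done
python3 -c "from m import *;look()"
python3 -m creep '[{"x":0,"y":0.049,"z":0,"spin":0.042},{"x":0,"y":0.049,"z":0,"spin":0.042},{"x":0,"y":0.049,"z":0,"spin":0.042},{"x":0,"y":0.049,"z":0,"spin":0.042}]'|head -1
python3 -c "from m import *;look()"
```

```text
clock: 14.23
clock: 15.07
clock: 15.9
clock: 16.73
scene 16.733 (235, array([596.3,  90.3,  33.3]), array([597.6,  87.3]), -0.3594, -0.3711)
side 16.783 (374, array([596. ,  91.5,  32.8]), array([596.5,  95. ]), -0.3934, -0.3759)
tcp [0.4516 0.0852 0.1602] toolyaw -0.2022 r 0.3378 fingeryaw -0.201 F [ 0.44 -0.16  0.14] w 0.0001 j6 -1.21
clock: 17.17
scene 17.167 (231, array([596.3,  91.9,  33.8]), array([597.6,  88.7]), -0.366, -0.3784)
side 17.217 (381, array([596.6,  91.8,  33.7]), array([596.7,  95.7]), -0.397, -0.3787)
tcp [0.4526 0.09   0.1602] toolyaw -0.2169 r 0.3378 fingeryaw -0.2155 F [-0.2  -0.32  0.18] w 0.0007 j6 -1.18
```

```bash
python3 -m creep '[{"x":0,"y":0,"z":0,"spin":0},{"x":0,"y":0,"z":0,"spin":0},{"x":0,"y":0,"z":0,"spin":0},{"x":0,"y":0,"z":0,"spin":0},{"x":0,"y":0,"z":0,"spin":0},{"x":0,"y":0,"z":0,"spin":0},{"x":0,"y":0,"z":0,"spin":0},{"x":0,"y":0,"z":0,"spin":0},{"x":0,"y":0,"z":0,"spin":0},{"x":0,"y":0,"z":0,"spin":0}]' |head -1
python3 -c "from m import *;look()
for n in('scene','side'):
    im,d,c=grab(n);print(n);pads(im,d,c);cv2.imwrite(f'pics/{n}3.png',im)
    P=cloud(d,c);h=cv2.cvtColor(im,cv2.COLOR_BGR2HSV);k=(cv2.inRange(h,(40,60,30),(90,255,255))>0)&(abs(P[...,2]-.055)<.012)&(abs(P[...,0]-.6)<.1);print(k.sum(),P[k].mean(0) if k.any() else '')"
```

```text
clock: 18.1
scene 18.1 (238, array([597.4,  93.6,  34.7]), array([598. ,  89.6]), -0.3707, -0.3887)
side 18.15 (375, array([597. ,  93.9,  32.8]), array([597.8,  97.5]), -0.4072, -0.389)
tcp [0.4526 0.0899 0.1602] toolyaw -0.2169 r 0.3378 fingeryaw -0.215 F [-0.19  0.26  0.02] w 0.0004 j6 -1.18
scene
pad 159 [516.2 254.2] [86.4 92. ] 68.3 z 0.1943
pad 253 [428.1  32.4] [88.1 92.1] 68.1 z 0.1946
111 [0.59796463 0.08728526 0.05299789]
side
34 [0.59145667 0.10050227 0.0545277 ]
```

The boom now stands within 0.01 rad of the target but still drifts by about 0.009 rad/s in the plus direction. I'll let the right pad settle against a very slowly yielding finger to take that drift out.

```bash
python3 -m creep '[{"x":0,"y":-0.06,"z":0,"spin":-0.05},{"x":0,"y":-0.06,"z":0,"spin":-0.05}]' |head -1
for k in 1 2 3; do python3 -m creep '[{"x":0,"y":0.0035,"z":0,"spin":0.003},{"x":0,"y":0.0035,"z":0,"spin":0.003},{"x":0,"y":0.0035,"z":0,"spin":0.003},{"x":0,"y":0.0035,"z":0,"spin":0.003},{"x":0,"y":0.0035,"z":0,"spin":0.003},{"x":0,"y":0.0035,"z":0,"spin":0.003},{"x":0,"y":0.0035,"z":0,"spin":0.003},{"x":0,"y":0.0035,"z":0,"spin":0.003},{"x":0,"y":0.0035,"z":0,"spin":0.003},{"x":0,"y":0.0035,"z":0,"spin":0.003}]' |head -1; python3 -c "from m import *;look()"; done
```

```text
clock: 18.47
clock: 19.3
scene 19.3 (231, array([597.6,  93.5,  33.3]), array([598.5,  91.1]), -0.379, -0.3886)
side 19.35 (379, array([597.3,  95. ,  33.3]), array([597.6,  98.5]), -0.4116, -0.3948)
tcp [0.4521 0.0878 0.1602] toolyaw -0.2107 r 0.3378 fingeryaw -0.2087 F [ 0.29  0.11 -0.27] w 0.0005 j6 -1.19
clock: 20.23
scene 20.233 (232, array([598. ,  92.5,  33.2]), array([599.2,  91.4]), -0.3818, -0.3846)
side 20.283 (377, array([597.2,  95.5,  33.2]), array([597.8,  98.9]), -0.4136, -0.3967)
tcp [0.4523 0.0887 0.1602] toolyaw -0.2133 r 0.3378 fingeryaw -0.2114 F [ 0.49 -0.19 -0.23] w 0.0005 j6 -1.19
clock: 21.17
scene 21.167 (237, array([597.7,  93.5,  34.3]), array([599.2,  90.9]), -0.3793, -0.3887)
side 21.217 (379, array([596.7,  95.3,  33.3]), array([597.9,  98.8]), -0.4135, -0.3949)
tcp [0.4525 0.0895 0.1602] toolyaw -0.2159 r 0.3378 fingeryaw -0.214 F [ 0.27  0.38 -0.04] w 0.0006 j6 -1.19
```

The boom now stands at about -0.392 (target -0.376). I'll move the finger to the middle of the yoke, hold there and watch.

```bash
for k in 1 2; do python3 -m creep '[{"x":0,"y":0.2,"z":0,"spin":0.17},{"x":0,"y":0.2,"z":0,"spin":0.17},{"x":0,"y":0.2,"z":0,"spin":0.17},{"x":0,"y":0.2,"z":0,"spin":0.17},{"x":0,"y":0.2,"z":0,"spin":0.17},{"x":0,"y":0.2,"z":0,"spin":0.17}]' |head -1;done
python3 -c "from m import *;look()"
for k in 1 2 3; do python3 -m creep '[{"x":0,"y":0,"z":0,"spin":0},{"x":0,"y":0,"z":0,"spin":0},{"x":0,"y":0,"z":0,"spin":0},{"x":0,"y":0,"z":0,"spin":0},{"x":0,"y":0,"z":0,"spin":0},{"x":0,"y":0,"z":0,"spin":0},{"x":0,"y":0,"z":0,"spin":0},{"x":0,"y":0,"z":0,"spin":0},{"x":0,"y":0,"z":0,"spin":0},{"x":0,"y":0,"z":0,"spin":0}]' |head -1; done;  python3 -c "from m import *;look()
for n in('scene','side'):
    im,d,c=grab(n);cv2.imwrite(f'pics/{n}4.png',im)"
```

```text
clock: 21.77
clock: 22.27
scene 22.267 (235, array([597.6,  93.9,  33.6]), array([598.7,  91. ]), -0.3789, -0.3904)
side 22.317 (378, array([596.7,  96.3,  33.4]), array([597.7,  98.6]), -0.412, -0.3994)
tcp [0.4705 0.1474 0.1602] toolyaw -0.3942 r 0.338 fingeryaw -0.3937 F [-0.09  0.18 -0.77] w 0.0004 j6 -0.9
clock: 23.2
clock: 24.03
clock: 24.87
scene 24.867 (236, array([595.8,  92.8,  33.3]), array([598.4,  91.3]), -0.3795, -0.3817)
side 24.917 (382, array([596.4,  95.4,  33.7]), array([597.8,  99.1]), -0.4146, -0.3947)
tcp [0.47   0.1468 0.1602] toolyaw -0.394 r 0.3381 fingeryaw -0.3914 F [ 0.34 -0.78 -0.29] w 0.0007 j6 -0.9
```

View pics/side4.png

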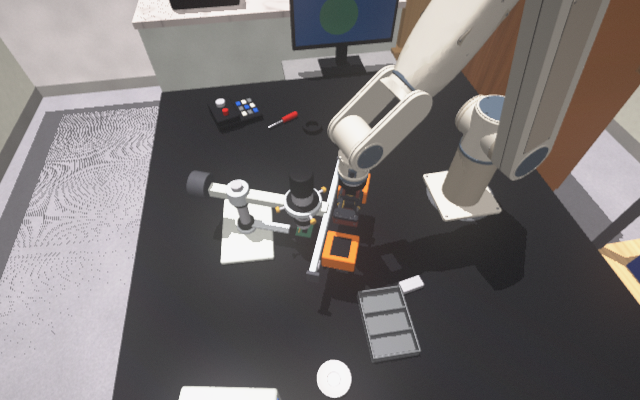

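The side view has the barrel at (303,185) standing over the green board at (304,231), with the hand between the pads and touching neither. I'll complete the hold, then lift straight up.

```bash
for k in 1 2 3 4 5; do python3 -m creep '[{"x":0,"y":0,"z":0,"spin":0},{"x":0,"y":0,"z":0,"spin":0},{"x":0,"y":0,"z":0,"spin":0},{"x":0,"y":0,"z":0,"spin":0},{"x":0,"y":0,"z":0,"spin":0},{"x":0,"y":0,"z":0,"spin":0},{"x":0,"y":0,"z":0,"spin":0},{"x":0,"y":0,"z":0,"spin":0},{"x":0,"y":0,"z":0,"spin":0},{"x":0,"y":0,"z":0,"spin":0}]' |head -1; done;  python3 -c "from m import *;look()"
python3 -m creep '[{"x":-0.8,"y":0,"z":0,"spin":0},{"x":-0.8,"y":0,"z":0,"spin":0},{"x":-0.8,"y":0,"z":0,"spin":0},{"x":-0.8,"y":0,"z":0,"spin":0},{"x":-0.8,"y":0,"z":0,"spin":0},{"x":-0.8,"y":0,"z":0,"spin":0},{"x":-0.8,"y":0,"z":0,"spin":0},{"x":-0.8,"y":0,"z":0,"spin":0},{"x":-0.8,"y":0,"z":0,"spin":0},{"x":-0.8,"y":0,"z":0,"spin":0}]' |head -2
python3 -m creep '[{"x":-0.6,"y":0,"z":-0.5,"spin":0},{"x":-0.6,"y":0,"z":-0.5,"spin":0},{"x":0,"y":0,"z":0,"spin":0},{"x":0,"y":0,"z":0,"spin":0},{"x":0,"y":0,"z":0,"spin":0}]' |head -2
python3 -c "from m import *;look()
for n in('scene','side'):
    im,d,c=grab(n);cv2.imwrite(f'pics/{n}5.png',im);print(n);pads(im,d,c)"
```

```text
clock: 25.9
clock: 26.73
clock: 27.57
clock: 28.4
clock: 29.23
scene 29.233 (239, array([595.8,  93.7,  35.1]), array([598.8,  90.9]), -0.3787, -0.386)
side 29.283 (381, array([597.2,  95.8,  33.2]), array([597.8,  98.9]), -0.4136, -0.3984)
tcp [0.4701 0.1468 0.1602] toolyaw -0.394 r 0.3381 fingeryaw -0.3914 F [ 0.26 -0.68  0.17] w 0.0006 j6 -0.9
clock: 30.17
position: [0.4698, 0.1467, 0.3612]
clock: 30.58
position: [0.447, 0.1562, 0.3893]
scene 30.583 (233, array([596.7,  95.4,  34. ]), array([598.9,  91. ]), -0.3792, -0.3955)
side 30.633 (381, array([595.9,  96.6,  34. ]), array([597.7,  98.8]), -0.4131, -0.3994)
tcp [0.4469 0.1561 0.3889] toolyaw -0.3941 r 0.3631 fingeryaw -0.3907 F [-0.5  -0.3  -0.62] w 0.0005 j6 -0.87
scene
pad 162 [519.7 258.1] [83.9 92.3] 72.0 z 0.1948
pad 305 [427.2  35. ] [87.8 95.4] 65.3 z 0.1946
side
```

View pics/scene5.png

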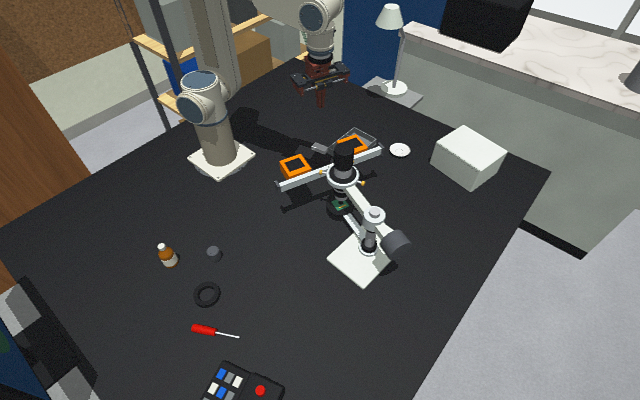

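The scene view has the lens barrel at (343,180) over the green board at (342,203), the hand high and clear near (320,85), and the bystanders where they were. Handing in.

```bash
python3 -c "from h import *;print(job.job_done())"
```

```text
the job is handed in; nothing more can be done
None
```

The boom microscope now stands over the green specimen, at rest and with the hand clear. I handed the job in at about 31 s of the 54 s allowed; no verdict was reported.

- **How I moved it:** I pushed the left pad at about 0.06 rad/s, so the boom coasted at about 0.1 rad/s. I then caught it on the right pad with the finger yielding at half its speed. That left a drift of about 0.009 rad/s, which a second, slower catch took out.
- **Position:** the boom's heading in the world frame (stand's yaw minus boom angle) measured about -0.392 rad, against -0.376 rad for the specimen. That puts the lens about 3 mm off centre, where 20 mm is allowed.
- **Standing still:** from about 21 s to 29 s, with the hand still between the pads, I measured no drift above about 0.001 rad/s. Lifting the hand out did not shift it.
- **Other things:** the last picture showed the things on the bench in their places. The wrist force readings I took stayed around 1 N.
- **What disagreed:** the scene and side cameras differ by about 0.035 rad on the boom angle, because each sees the barrel top from one side. I averaged them, so the angle is good to roughly 0.01 rad. My first few move commands were refused because every row needs all four values; nothing moved then.

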